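Free the glued plywood fish from the wedge press

TASK

The plywood fish is clamped in the small wooden wedge press, and the press only stands loose on the bench, so a straight pull just drags it along. Without jerking, work the tight wedge loose by pulling the two ends of its cross handle in turn, a little at a time, until it slides free, and lay the wedge flat on the bench clear of the press. Only then draw the fish out and lay it flat, nose and tail both on the newspaper sheet, leaving the press where it stands and the bottle, jar and brush alone.

Things in the scene. Friction and masses are not known exactly. Their poses are not given: they have to be found in the camera images.
- press: wooden press, about 4 kg in all, loose on the bench (slides at 17 to 25 N). Origin: middle of its underside, below the beam. x to the back, -x the front where wedge handle and fish tail stick out, z up. Base 150 (x) x 270 (y) x 18 high; posts 44 x 30 at y -112 and +112, tops at 104.
- press_beam (a point): centre of the sprung cross beam that pushes down on the wedge: x -25 to +25, between the posts, top at 91 over the bench, bolt heads up to 120. The wedge needs about 30 N straight; 10 to 16 N at one end of its handle turns it.
- press_caul (a point): centre of the caul, the plate between wedge and fish: press x -45 to +50, y -43 to +43, 43 over the bench, with guide strips up to 57 beside the wedge, 5 play each side. The wedge turns at most about 0.12 rad each way, then jams on them. Each swing from one side to the other brings it out about 3 to 5. The pulled end moves outwards and also inwards to the middle line as it swings. After about 14 it is loose; after 100 it is clear of everything.
- wedge: pale wooden wedge, 0.35 kg. Origin: on its flat underside, 45 from the thin tip; fully home it is over the press origin, 45 above the bench. x to the tip (into the press), z up. Tapered part x -95 to +45, 50 wide, 15 thick at the tip, 30 at the handle. Cross handle: bar x -113 to -95, 190 long (y), z 2 to 26. Gap between handle and caul when home: 50.
- wedge_stem (a point): point inside the wedge where it can be gripped across its 50 mm width, 25 in front of the handle's inner face: at wedge (-70, 0, 13)
- wedge_end_a (a point): centre of the handle bar near one end: at wedge (-104, +80, 14); bar 18 thick, so its inner face lies 9 towards +x
- wedge_end_b (a point): centre of the handle bar near the other end: at wedge (-104, -80, 14)
- fish: plywood fish cut-out lying flat, 12 thick, 0.12 kg, pressed between base board (top at 18) and caul. Origin: centre of its rounded body, on the underside. x points to the nose (62 ahead), -x to the tail, z up. Body 124 x 80; straight tail stem 26 wide (y) from x = -50 to -160; tail fins 60 wide from -154 to -190. The tail sticks out of the press's front, beneath the wedge handle.
- fish_stem (a point): middle of the tail stem where it can be gripped across its 26 mm width, half-way up: at fish (-128, 0, 6)
- fish_nose (a point): tip of the nose, half-way up: at fish (62, 0, 6)
- fish_tail_end (a point): end of the tail, half-way up: at fish (-186, 0, 6)
- sheet_mid (a point): centre of the printed newspaper sheet that lies flat (1 mm, fixed) on the bench before the press: 300 along its x, 400 along its y. Another plain sheet further to the right is not meant.
- bottle_mid (a point): half-way up the standing dark green paint bottle, 64 wide, 110 high
- jar_mid (a point): half-way up the white jar, 72 wide, 85 high
- brush_grip (a point): handle of the paint brush lying on the bench
There are look-alikes about, which are no part of the job. Several things have the shape of the wedge; the one meant has the colours described above.

How it is judged (in metres and radians):
On the way:
1. the wedge is out, clear of the press, while the fish is still in the press (horizontal distance between wedge_stem and press above 0.16 m and distance of fish_nose from where it was at the start of the episode below 0.05 m), for 0.1 s.
At the end, for the whole second after the job is handed in: the wedge lies flat on the bench (its stem point below 20 mm, over 160 mm from the press's origin); the fish lies flat with nose and tail end both within the 300 x 400 newspaper sheet and below 12 mm; press within 30 mm of its start; wedge and fish at rest (horizontal distance between wedge_stem and press above 0.16 m and height (world z) of wedge_stem below 0.02 m and distance of press from where it was at the start of the episode below 0.03 m and x of fish_nose in the frame of sheet_mid between -0.15 and 0.15 m and y of fish_nose in the frame of sheet_mid between -0.2 and 0.2 m and height (world z) of each of fish_nose, fish_tail_end below 0.012 m and x of fish_tail_end in the frame of sheet_mid between -0.15 and 0.15 m and y of fish_tail_end in the frame of sheet_mid between -0.2 and 0.2 m and linear speed of each of wedge, fish below 0.02 m/s); the robot touches nothing.
It fails at once if the press is dragged more than 30 mm (distance of press from where it was at the start of the episode above 0.03 m).
It fails at once if the wedge is jerked out (faster than 0.3 m/s before it has come 15 mm out) (linear speed of wedge above 0.3 m/s and horizontal distance between wedge_stem and press below 0.085 m).
It fails at once if the bottle is disturbed (moved over 30 mm) (distance of bottle_mid from where it was at the start of the episode above 0.03 m).
It fails at once if the jar is disturbed (moved over 30 mm) (distance of jar_mid from where it was at the start of the episode above 0.03 m).
It fails at once if the brush is disturbed (moved over 30 mm) (distance of brush_grip from where it was at the start of the episode above 0.03 m).
It also fails if it takes over 72 s, if anything falls off the work surface, if the arm or the gripper's body presses on something with over 40 N, if the wrist force passes 120 N, or if a joint passes its speed limit or range.

ROBOT

A 6-joint arm with a two-finger parallel gripper is mounted at the origin on the work surface. World frame = base frame: x ahead of the robot, y to its left, z up, the work surface at z = 0. Lengths are in mm, angles in rad, forces in N, time in s.
With the tool pointing down it reaches from about 275 to 750 mm from the base axis. Payload 10.2 kg.
Tool frame: the origin (TCP) lies on the centre line of the jaws, within the pads' length; the fingertips stand 8 mm ahead of it and the grasp point (between the pads) lies 11 mm behind it (tips_ahead is the z of the fingertips in the tool frame, in mm); z points along the fingers, y is the line along which they close (so a half turn about z gives the same grasp; the last joint's range is limited). The gripper opens to 88 mm and grips with 3 to 60 N. Pads are 18 mm wide; open, the fingers measure 123 mm over their backs; the gripper's body (75 mm by 187 mm) begins 45 mm behind the grasp point.
Start: joints at [-1.544, 0.313, 1.498, -0, 1.331, -0.223], TCP at [129.772, -508.715, 246.72] pointing down, gripper open.
Joint ranges: [-2.94, 2.94], [-0.97, 2.17], [0.19, 2.56], [-1.23, 4.37], [0.02, 3.11], [-2.88, 2.88]. Speed limits (rad/s): [2.39, 2.39, 3.01, 3.14, 3.14, 3.14].

INTERFACE

Orientations are given as a unit quaternion [x, y, z, w].
In Python, from rig import * gives the robot as it stands.
- The arm moves only by the tool jog_arm, never from a script. Its argument "increments" is a list of rows, each a list of 3 entries, a list of its own where there are three numbers: the shift along the tool's x, y, z in cm, then the turn about the tool's z in degrees, then the opening, from 0 (shut) to 1 (fully open). In form: [[[tx, ty, tz], roll, hand], ...]. A call has exactly 10 rows; each row shifts and turns the commanded pose from where the row before left it, along the tool's axes as they then stand; what a row does not reach is not made up. A row lasts 1/8 s, in which the tool goes at most 62.5 mm and 10.7 degrees, less where a joint would pass 70% of its speed; a pose out of reach is approached as far as the arm can. A call is refused whole if a number of a shift passes 6.25 or a number of a turn 10.7, either way. A call with a gripper value outside its range is refused whole. The fingers move at their own pace and stop on an object; "squeeze" is the grip in N (left out, the last holds). Time passes only in rows, so rows that do not move let the fingers close, or fill a call up. It gives the time, the measured TCP pose, the force, the opening and the grip force at its end, in the units of the state.
- observe(): the state, without advancing time (a new reading comes with each control period).
- grab_frame(name): name is "scene" or "top" or "wrist"; returns the picture (420x560x3 uint8, red, green, blue); there is no depth.
- get_calibration(name): a dict with "K" (3x3 intrinsics, pixels), "k1" (the pictures are not rectified: a ray, as slopes to the right and down, at radius r is drawn at 1 + k1 r^2 times it, then the intrinsics apply), "R" (3x3) and "t" (3): a world point X has camera coordinates R X + t; the wrist camera has in their place "tool_from_camera" (4x4, takes a point from camera to tool coordinates, whose origin is the TCP and whose axes are the flange's). Camera axes: x right, y down, z forward; pixel columns grow to the right and rows downward; lengths in mm; the calibration is good to about 2 mm. A picture is of the moment at which its call begins: read the wrist's pose just before it. get_calibration takes no time and is no camera call.
- job_done(): hands the job in; it is judged then, once.
The state is a dict: "clock": time; "joints": joint angles; "qvel": joint speeds; "effort": joint torques, N m; "position": TCP position; "tool_rot": TCP orientation; "force": force on the tool from outside, world axes, zero at the start; "moment": the same for the moment, N m; "opening": finger opening in mm; "grip_force": force on a finger pad.
Only numpy, scipy, OpenCV 4.12 (cv2) and the standard library are available. Lean on these libraries where they do the work, as an engineer would, in place of code of your own. Each camera call takes 0.05 s, during which the arm holds its last target. There are 200 camera calls.

## Working session

There is one attempt and no reset: what is moved stays moved. The work goes in short steps, Python scripts to look and compute and a tool call to move; the robot and the scene stay as the last step left them, time stands still between calls to the robot, and variables do not carry over. Pictures are saved under pics/ and viewed, at most 10 in all, crops included, and the job is handed in when it is done.

Besides the shell and the picture viewer there is one more tool, called after ">>>" as name(argument=value, ...) on one line, values as JSON. jog_arm: Moves the arm, as the interface text tells. Its arguments: {"type":"object","properties":{"increments":{"type":"array"},"squeeze":{"type":"number"}},"required":["increments"]}

```bash
mkdir -p pics; python3 - <<'E'
from rig import *
import cv2
for n in("scene","top"):
    cv2.imwrite(f"pics/{n}0.png",cv2.cvtColor(grab_frame(n),cv2.COLOR_RGB2BGR))
    c=get_calibration(n);print({k:(v.tolist() if hasattr(v,'tolist') else v) for k,v in c.items()})
print(observe())
E
```

```text
{'K': [[428.6855626564261, 0.0, 275.37827612675665], [0.0, 428.6855626564261, 213.0763532757593], [0.0, 0.0, 1.0]], 'k1': -0.01801097475358419, 'R': [[-0.026612309366607897, 0.9995604216014876, 0.013067079169916082], [0.5557376467327901, 0.025658983147633544, -0.8309616625258532], [-0.8309316776932245, -0.014851941007368669, -0.5561762012656035]], 't': [17.37682712093679, -197.0655935973934, 1829.6758840162427]}
{'K': [[444.0240851587965, 0.0, 280.70074760065205], [0.0, 444.0240851587965, 204.91553091938692], [0.0, 0.0, 1.0]], 'k1': -0.03787307397037845, 'R': [[0.0021838879823555045, -0.9999464237031543, 0.010118317871647705], [-0.9960460628829682, -0.00307377348943786, -0.0887850918334502], [0.08881143647424627, -0.009884413983985669, -0.9959994112004155]], 't': [3.2739585939382514, 506.94752843862386, 1159.5940395531259]}
{'clock': 0.1, 'joints': array([-1.54440508e+00,  3.13384124e-01,  1.49832458e+00, -5.11864665e-05,
        1.33098654e+00, -2.23426898e-01]), 'qvel': array([ 0.00115217, -0.00054508, -0.00198416, -0.00063514,  0.0004181 ,
       -0.00060999]), 'effort': array([ 4.71974883e-03, -4.02808678e+01, -2.52642292e+01,  6.96120691e-02,
        3.42206319e-02, -6.93222682e-05]), 'position': array([ 129.7518651 , -508.50815195,  246.23711764]), 'tool_rot': array([ 9.92208089e-01,  1.24590543e-01,  2.94877494e-05, -5.51068043e-04]), 'force': array([ 0.43949753, -0.21549807,  0.81244894]), 'moment': array([-0.01278251,  0.03149052,  0.05934343]), 'grip_force': 0.0, 'opening': 88.14103388128734}
```

View pics/top0.png

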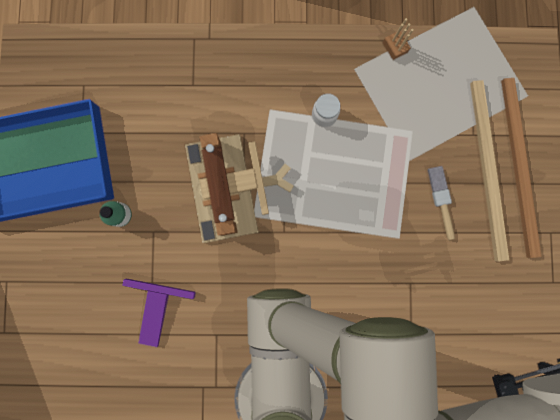

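View pics/scene0.png

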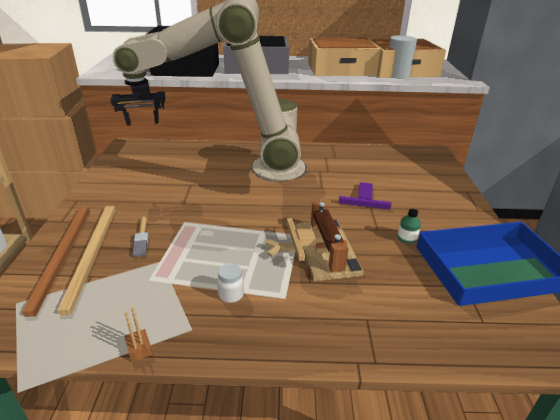

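The top view shows the press near (222,188), its handle bar at (258,178) facing right (world -y), the fish tail at (285,178), and the newspaper spanning (262,112) to (400,236). The jar is at (326,110), the bottle at (115,213) and the brush at (442,200). The scene view agrees. I'll enlarge the press area.

```bash
python3 - <<'E'
import cv2
i=cv2.imread("pics/top0.png")[100:250,175:375]
cv2.imwrite("pics/c1.png",cv2.resize(i,None,fx=4,fy=4,interpolation=cv2.INTER_CUBIC))
E
cat > h.py <<'E'
from rig import *
import numpy as np, cv2
from scipy.spatial.transform import Rotation as Ro
def proj(P,n="top"):
    c=get_calibration(n);P=np.atleast_2d(P)
    X=P@np.array(c["R"]).T+np.array(c["t"]);s=X[:,:2]/X[:,2:]
    s=s*(1+c["k1"]*(s**2).sum(1,keepdims=True));K=np.array(c["K"])
    return s*[K[0,0],K[1,1]]+K[:2,2]
def ray(u,v,z,n="top"):
    from scipy.optimize import fsolve
    x=fsolve(lambda p:proj([p[0],p[1],z],n)[0]-[u,v],[450,0]);return x
E
```

```text
(no output)
```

View pics/c1.png

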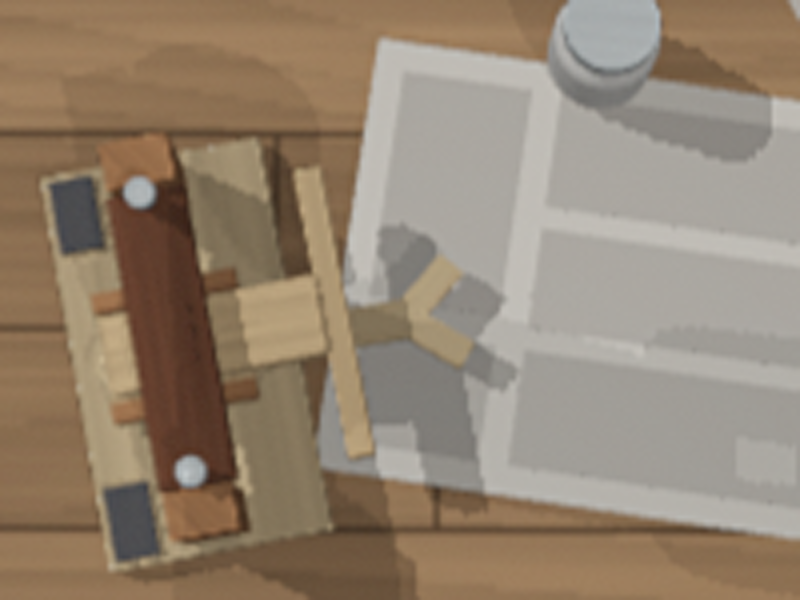

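The crop shows the handle bar's top face with its ends at about (306,168) and (360,456). The base corners are at (40,178), (266,138), (332,530) and (112,572), and the tail stem ends at about (410,318).

```bash
python3 - <<'E'
from h import *
f=lambda x,y,z:np.round(ray((x+.5)/4-.5+175,(y+.5)/4-.5+100,z),1)
H=[f(293,170,71),f(320,167,71),f(373,453,71),f(347,458,71)]
B=[f(40,178,18),f(266,138,18),f(332,530,18),f(112,572,18)]
print("handle",H,np.mean(H,0),"base",B,np.mean(B,0))
for n,q in(("H",H),("B",B)):
    d=(q[0]+q[1]-q[2]-q[3])/2;print(n,np.hypot(*d),np.arctan2(d[1],d[0]))
d=(B[1]+B[2]-B[0]-B[3])/2;print(d,np.arctan2(d[1],d[0]),np.hypot(*d))
print("bolts",f(140,192,118),f(190,470,118))
print("finroot",f(410,316,30),"fins",f(450,265,30),f(465,355,30))
S=[ray(*p,1) for p in((268,112),(411,131),(400,237),(255,216))]
print("sheet",np.round(S),np.mean(S,0), "jar",ray(326,104,85),"bottle",ray(108,212,110))
s=observe();print(Ro.from_quat(s["tool_rot"]).as_matrix().round(3))
E
```

```text
handle [array([665.4,  90.3]), array([667.4,  72.9]), array([482.2,  37.7]), array([478.9,  54.3])] [573.475  63.8  ] base [array([671.7, 265. ]), array([699.8, 112.3]), array([434.6,  65.7]), array([406.3, 211.4])] [553.1 163.6]
H 189.22891560224085 0.1892597596749182
B 269.9890738529987 0.18664484808773021
[  28.2 -149.2] -1.383991949315351 151.84162802077697
bolts [640.2 181.8] [468.1 148.4]
finroot [576.4  14.3] fins [610.9 -12.2] [550.4 -22.2]
sheet [[ 767.   40.]
 [ 716. -356.]
 [ 423. -319.]
 [ 479.   74.]] [ 595.91954785 -140.37109222] jar [ 763.33909432 -111.17406272] bottle [480.28715139 431.26878117]
[[ 0.969  0.247 -0.   ]
 [ 0.247 -0.969  0.001]
 [ 0.    -0.001 -1.   ]]
```

>>> jog_arm(increments=[[[4.2,-4.1,0],3.5,1],[[4.2,-4.1,0],0,1],[[4.2,-4.1,0],0,1],[[4.2,-4.1,0],0,1],[[4.2,-4.1,0],0,1],[[4.2,-4.1,0],0,1],[[4.2,-4.1,0],0,1],[[4.2,-4.1,0],0,1],[[4.2,-4.1,0],0,1],[[0,0,0],0,1]])

```text
clock: 1.35
position: [429.8, -70.5, 246.4]
tool_rot: [0.995, 0.097, -0.0, -0.0]
force: [-0.1, -0.3, -0.4]
opening: 88.2
grip_force: 0.0
```

```bash
cat >> h.py <<'E'
o=np.array([.187,-.982]);a=np.array([.982,.187]);C=np.array([573.4,63.])
def st():
    s=observe();R=Ro.from_quat(s["tool_rot"]).as_matrix();d=s["position"][:2]-C
    print("t %.2f s %.1f p %.1f z %.1f yaw %.2f deg Fs %.1f Fp %.1f Fz %.1f open %.1f grip %.1f"%(s["clock"],d@a,d@o,s["position"][2],np.degrees(np.arctan2(R[1,0],R[0,0])),s["force"][:2]@a,s["force"][:2]@o,s["force"][2],s["opening"],s["grip_force"]))
def pic(n,f,box=None,k=4):
    i=cv2.cvtColor(grab_frame(n),cv2.COLOR_RGB2BGR)
    if box: u0,v0,u1,v1=box; i=cv2.resize(i[v0:v1,u0:u1],None,fx=k,fy=k,interpolation=cv2.INTER_CUBIC)
    cv2.imwrite("pics/"+f,i)
E
python3 -c "from h import *;st()"
```

```text
t 1.35 s -166.0 p 104.2 z 246.4 yaw 11.15 deg Fs -0.2 Fp 0.3 Fz -0.4 open 88.2 grip 0.0
```

>>> jog_arm(increments=[[[3,-2.6,2],0.3,1],[[3,-2.5,3],0,1],[[2.6,-2.5,3],0,1],[[0,0,3],0,1],[[0,0,3],0,1],[[0,0,2],0,1],[[0,0,1.5],0,1],[[0,0,1],0,1],[[0,0,0.3],0,1],[[0,0,0],0,1]])

```text
clock: 2.6
position: [499.5, 17.0, 59.0]
tool_rot: [0.996, 0.092, 0.0, 0.0]
force: [-0.0, 0.8, 0.4]
opening: 88.2
grip_force: 0.0
```

```bash
python3 -c "
from h import *;st();pic('top','p2.png',(175,100,375,250))"
```

```text
t 2.60 s -81.1 p 31.3 z 59.0 yaw 10.51 deg Fs 0.1 Fp -0.8 Fz 0.4 open 88.2 grip 0.0
```

View pics/p2.png

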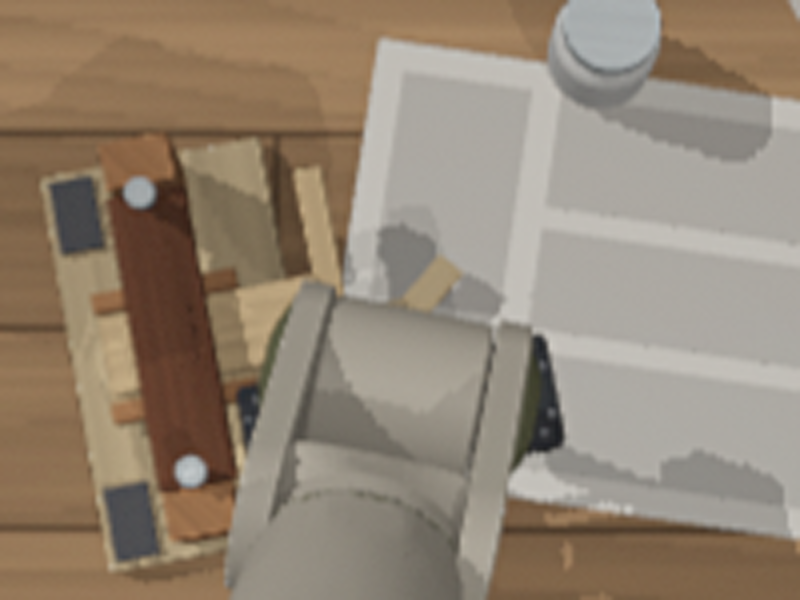

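The top view shows the hand straddling the bar near end a, with its body clear of the beam and bolts (body edge at crop x≈245). The first gentle pull comes next.

>>> jog_arm(increments=[[[0,0.15,0],0,1],[[0,0.15,0],0,1],[[0,0.1,0],0,1],[[0.05,0.1,0],0,1],[[0.1,0.1,0],0,1],[[0.1,0.1,0],0,1],[[0.1,0.1,0],0,1],[[0.1,0.1,0],0,1],[[0.1,0.1,0],0,1],[[0,0,0],0,1]])

```text
clock: 3.9
position: [506.3, 8.8, 58.6]
tool_rot: [0.996, 0.092, -0.0, -0.0]
force: [-2.0, 5.1, 1.3]
opening: 88.0
grip_force: 2.5
```

```bash
python3 -c "
from h import *;st()"
```

```text
t 3.90 s -76.0 p 40.7 z 58.6 yaw 10.52 deg Fs -1.0 Fp -5.4 Fz 1.3 open 88.0 grip 2.5
```

>>> jog_arm(increments=[[[0,0.1,0],0,1],[[0.1,0.1,0],0,1],[[0.1,0.1,0],0,1],[[0.1,0.1,0],0,1],[[0.1,0.1,0],0,1],[[0.1,0.1,0],0,1],[[0.1,0.1,0],0,1],[[0.1,0.1,0],0,1],[[0,0,0],0,1],[[0,0,0],0,1]])

```text
clock: 5.15
position: [515.5, 3.0, 58.8]
tool_rot: [0.996, 0.091, 0.001, -0.001]
force: [2.9, 10.7, -0.1]
opening: 87.9
grip_force: 4.8
```

```bash
python3 -c "
from h import *;st()"
```

```text
t 5.15 s -68.1 p 48.1 z 58.8 yaw 10.47 deg Fs 4.8 Fp -10.0 Fz -0.1 open 87.9 grip 4.8
```

```bash
python3 -c "
from h import *;pic('top','p3.png',(175,100,375,250))"
cat >> h.py <<'E'
def press(f):
    A=cv2.imread("pics/p2.png",0);B=cv2.imread("pics/"+f,0)
    for n,(x0,y0,x1,y1) in dict(base=(30,130,95,330),beamtop=(95,130,180,260)).items():
        m=cv2.matchTemplate(B,A[y0:y1,x0:x1],cv2.TM_CCOEFF_NORMED)
        _,v,_,l=cv2.minMaxLoc(m);print(n,"shift px/4",l[0]-x0,l[1]-y0,round(v,3))
E
python3 -c "
from h import *;press('p3.png')"
```

```text
base shift px/4 0 0 0.999
beamtop shift px/4 0 0 0.999
```

View pics/p3.png

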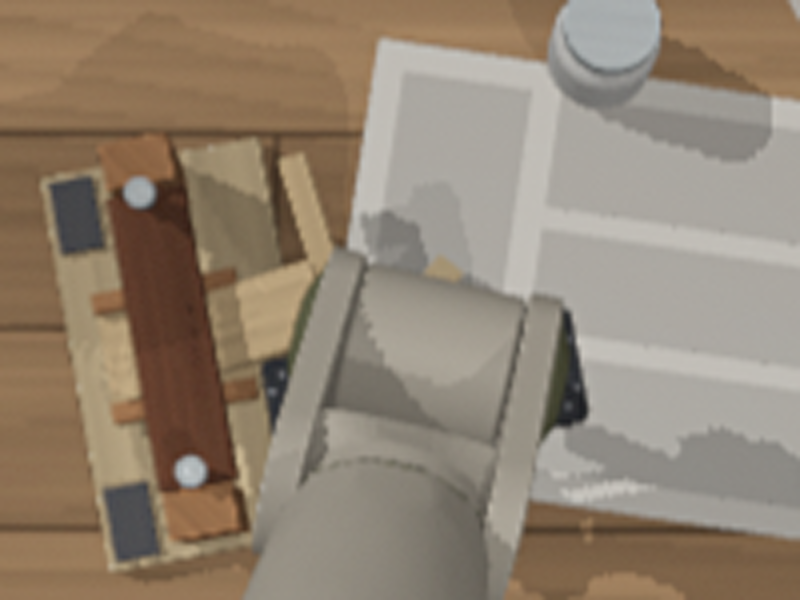

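The press has not moved (shift 0). The wedge has turned about 0.12 rad: the far bar end went from (306,168) to (291,155). I'll switch to the other end.

>>> jog_arm(increments=[[[0,-0.5,0],0,1],[[0,0,-1.8],0,1],[[0,0,-1.8],0,1],[[5.2,-0.7,0],0,1],[[5.2,-0.7,0],0,1],[[5.2,-0.7,0],0,1],[[0,0,0],0,1],[[0,0,1.8],0,1],[[0,0,1.8],0,1],[[0,0,0],0,1]])

```text
clock: 6.45
position: [662.0, 55.5, 56.6]
tool_rot: [0.996, 0.091, -0.002, -0.0]
force: [-0.2, 0.2, -0.0]
opening: 88.3
grip_force: 0.0
```

>>> jog_arm(increments=[[[0,0.2,0],0,1],[[0,0.2,0],0,1],[[0,0.2,0],0,1],[[-0.1,0.15,0],0,1],[[-0.1,0.15,0],0,1],[[-0.1,0.15,0],0,1],[[-0.1,0.15,0],0,1],[[-0.1,0.15,0],0,1],[[0,0,0],0,1],[[0,0,0],0,1]])

```text
clock: 7.7
position: [660.5, 42.6, 58.9]
tool_rot: [0.996, 0.092, -0.001, -0.001]
force: [-4.5, 6.3, 4.4]
opening: 87.6
grip_force: 3.8
```

```bash
python3 -c "
from h import *;st()"
```

```text
t 7.70 s 81.7 p 36.4 z 58.9 yaw 10.56 deg Fs -3.2 Fp -7.1 Fz 4.4 open 87.6 grip 3.8
```

>>> jog_arm(increments=[[[-0.1,0.1,0],0,1],[[-0.12,0.12,0],0,1],[[-0.12,0.12,0],0,1],[[-0.12,0.12,0],0,1],[[-0.12,0.12,0],0,1],[[-0.12,0.12,0],0,1],[[-0.12,0.12,0],0,1],[[-0.12,0.12,0],0,1],[[-0.1,0.1,0],0,1],[[0,0,0],0,1]])

```text
clock: 8.95
position: [651.9, 30.8, 58.9]
tool_rot: [0.996, 0.092, -0.001, -0.001]
force: [-4.5, 9.5, 5.7]
opening: 88.0
grip_force: 4.6
```

```bash
python3 -c "
from h import *;st();pic('top','p4.png',(175,100,375,250));press('p4.png')"
```

```text
t 8.95 s 71.1 p 46.3 z 58.9 yaw 10.54 deg Fs -2.7 Fp -10.2 Fz 5.7 open 88.0 grip 4.6
base shift px/4 0 0 0.99
beamtop shift px/4 0 0 0.998
```

View pics/p4.png

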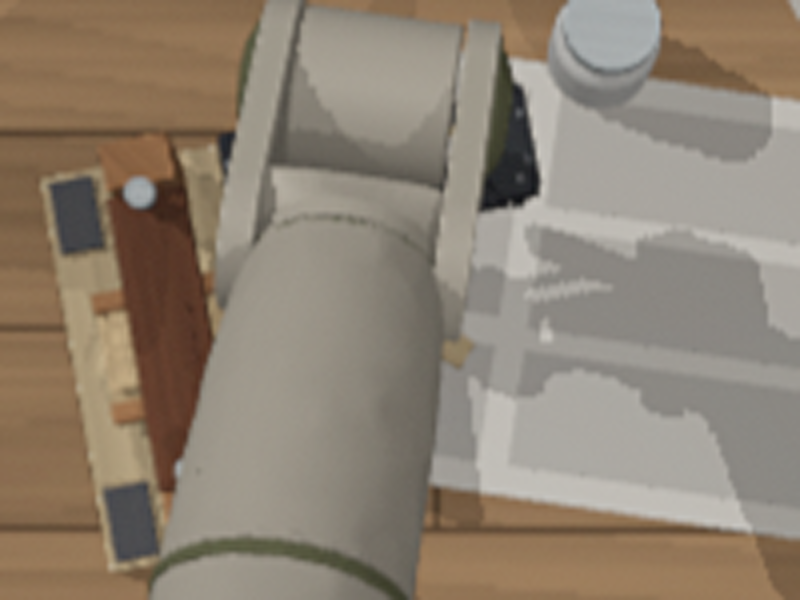

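Here the arm hides the handle; the press still reads zero shift. I'll pull a little further.

>>> jog_arm(increments=[[[-0.1,0.1,0],0,1],[[-0.1,0.1,0],0,1],[[-0.1,0.1,0],0,1],[[-0.1,0.1,0],0,1],[[0,0,0],0,1],[[0,0,0],0,1],[[0,0,0],0,1],[[0,0,0],0,1],[[0,0,0],0,1],[[0,0,0],0,1]])

```text
clock: 10.25
position: [648.4, 26.6, 58.7]
tool_rot: [0.996, 0.092, -0.001, -0.001]
force: [-7.1, 10.1, 5.1]
opening: 88.0
grip_force: 5.4
```

```bash
python3 -c "
from h import *;st();pic('top','p5.png',(175,100,375,250));press('p5.png')"
```

```text
t 10.25 s 66.8 p 49.8 z 58.7 yaw 10.56 deg Fs -5.1 Fp -11.2 Fz 5.1 open 88.0 grip 5.4
base shift px/4 0 0 0.989
beamtop shift px/4 0 0 0.998
```

>>> jog_arm(increments=[[[0,-0.5,0],0,1],[[0,0,-1.8],0,1],[[0,0,-1.8],0,1],[[-5.1,-0.7,0],0,1],[[-5.1,-0.7,0],0,1],[[-5.0,-0.7,0],0,1],[[0,0,0],0,1],[[0,0,1.8],0,1],[[0,0,1.8],0,1],[[0,0,0],0,1]])

```text
clock: 11.55
position: [496.1, 22.3, 58.9]
tool_rot: [0.996, 0.091, 0.0, 0.0]
force: [0.2, -0.1, 0.3]
opening: 88.1
grip_force: 0.0
```

>>> jog_arm(increments=[[[0,0.2,0],0,1],[[0,0.2,0],0,1],[[0,0.2,0],0,1],[[0.1,0.15,0],0,1],[[0.1,0.15,0],0,1],[[0.1,0.15,0],0,1],[[0.1,0.15,0],0,1],[[0.1,0.15,0],0,1],[[0.1,0.15,0],0,1],[[0.1,0.15,0],0,1]])

```text
clock: 12.8
position: [506.0, 9.2, 58.9]
tool_rot: [0.996, 0.091, 0.001, -0.001]
force: [4.4, 14.6, 1.9]
opening: 88.2
grip_force: 6.8
```

```bash
python3 -c "
from h import *;st()"
```

```text
t 12.80 s -76.3 p 40.2 z 58.9 yaw 10.43 deg Fs 7.0 Fp -13.5 Fz 1.9 open 88.2 grip 6.8
```

>>> jog_arm(increments=[[[0.15,0.12,0],0,1],[[0.15,0.12,0],0,1],[[0.15,0.12,0],0,1],[[0.15,0.12,0],0,1],[[0.12,0.12,0],0,1],[[0.12,0.12,0],0,1],[[0.12,0.12,0],0,1],[[0.12,0.12,0],0,1],[[0,0,0],0,1],[[0,0,0],0,1]])

```text
clock: 14.05
position: [518.4, 1.7, 59.1]
tool_rot: [0.996, 0.091, 0.001, -0.001]
force: [4.2, 12.6, 2.4]
opening: 88.1
grip_force: 5.4
```

```bash
python3 -c "
from h import *;st();pic('top','p6.png',(175,100,375,250));press('p6.png')"
```

```text
t 14.05 s -65.5 p 50.0 z 59.1 yaw 10.47 deg Fs 6.4 Fp -11.6 Fz 2.4 open 88.1 grip 5.4
base shift px/4 0 0 0.999
beamtop shift px/4 0 0 0.999
```

View pics/p6.png

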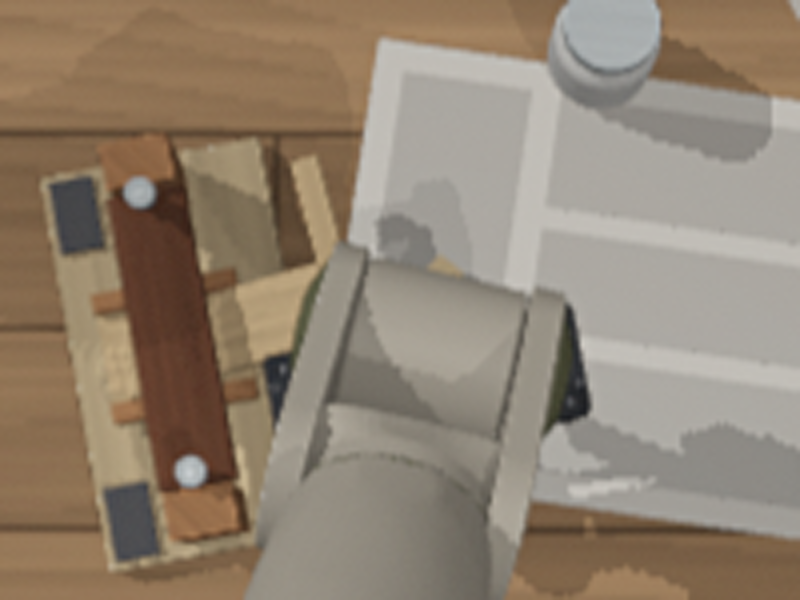

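The bar's far end is now at (305,158), up from (291,155), at a similar tilt, so the wedge is about 7 mm out. The press has not moved.

>>> jog_arm(increments=[[[0.1,0.1,0],0,1],[[0.1,0.1,0],0,1],[[0,0,0],0,1],[[0,-0.5,0],0,1],[[0,0,-1.8],0,1],[[0,0,-1.8],0,1],[[5.0,-0.5,0],0,1],[[5.0,-0.5,0],0,1],[[5.0,-0.5,0],0,1],[[0,0,0],0,1]])

```text
clock: 15.35
position: [665.5, 46.2, 93.6]
tool_rot: [0.996, 0.092, 0.0, 0.0]
force: [-0.5, -0.3, -0.5]
opening: 88.2
grip_force: 0.0
```

>>> jog_arm(increments=[[[0,0,1.8],0,1],[[0,0,1.8],0,1],[[0,0.2,0],0,1],[[0,0.2,0],0,1],[[0,0.2,0],0,1],[[-0.1,0.15,0],0,1],[[-0.1,0.15,0],0,1],[[-0.1,0.15,0],0,1],[[-0.1,0.15,0],0,1],[[0,0,0],0,1]])

```text
clock: 16.6
position: [659.3, 35.4, 57.7]
tool_rot: [0.996, 0.092, -0.004, -0.002]
force: [-10.7, 11.4, -1.1]
opening: 88.2
grip_force: 6.5
```

```bash
python3 -c "
from h import *;st()"
```

```text
t 16.60 s 79.2 p 43.1 z 57.7 yaw 10.61 deg Fs -8.3 Fp -13.2 Fz -1.1 open 88.2 grip 6.5
```

>>> jog_arm(increments=[[[-0.15,0.12,0],0,1],[[-0.15,0.12,0],0,1],[[-0.15,0.12,0],0,1],[[-0.15,0.12,0],0,1],[[-0.15,0.12,0],0,1],[[-0.12,0.12,0],0,1],[[-0.12,0.12,0],0,1],[[-0.12,0.12,0],0,1],[[-0.1,0.1,0],0,1],[[0,0,0],0,1]])

```text
clock: 17.85
position: [650.3, 22.0, 58.2]
tool_rot: [0.996, 0.092, -0.002, -0.002]
force: [-7.1, 7.7, -1.9]
opening: 88.0
grip_force: 4.4
```

```bash
python3 -c "
from h import *;st();pic('top','p7.png',(175,100,375,250));press('p7.png')"
```

```text
t 17.85 s 67.8 p 54.6 z 58.2 yaw 10.55 deg Fs -5.6 Fp -8.9 Fz -1.9 open 88.0 grip 4.4
base shift px/4 0 0 0.99
beamtop shift px/4 0 0 0.998
```

>>> jog_arm(increments=[[[-0.1,0.1,0],0,1],[[-0.1,0.1,0],0,1],[[0,0,0],0,1],[[0,-0.5,0],0,1],[[0,0,-1.8],0,1],[[0,0,-1.8],0,1],[[-5.0,-0.6,0],0,1],[[-5.0,-0.6,0],0,1],[[-5.0,-0.6,0],0,1],[[0,0,0],0,1]])

```text
clock: 19.15
position: [496.6, 13.3, 96.0]
tool_rot: [0.996, 0.091, -0.0, 0.0]
force: [1.2, 0.6, 0.7]
opening: 88.0
grip_force: 0.0
```

>>> jog_arm(increments=[[[0,0,1.8],0,1],[[0,0,1.8],0,1],[[0,0.2,0],0,1],[[0,0.2,0],0,1],[[0,0.2,0],0,1],[[0.15,0.15,0],0,1],[[0.15,0.15,0],0,1],[[0.15,0.15,0],0,1],[[0.15,0.15,0],0,1],[[0.1,0.1,0],0,1]])

```text
clock: 20.4
position: [508.8, 2.7, 59.5]
tool_rot: [0.996, 0.091, 0.001, -0.001]
force: [1.8, 8.5, 2.8]
opening: 88.4
grip_force: 3.9
```

```bash
python3 -c "
from h import *;st()"
```

```text
t 20.40 s -74.7 p 47.1 z 59.5 yaw 10.46 deg Fs 3.4 Fp -8.0 Fz 2.8 open 88.4 grip 3.9
```

>>> jog_arm(increments=[[[0.13,0.12,0],0,1],[[0.13,0.12,0],0,1],[[0.13,0.12,0],0,1],[[0.13,0.12,0],0,1],[[0.13,0.12,0],0,1],[[0.13,0.12,0],0,1],[[0.1,0.12,0],0,1],[[0.1,0.12,0],0,1],[[0,0,0],0,1],[[0,0,0],0,1]])

```text
clock: 21.65
position: [520.2, -4.8, 59.4]
tool_rot: [0.996, 0.091, 0.001, -0.001]
force: [2.7, 7.6, -0.5]
opening: 87.9
grip_force: 3.5
```

```bash
python3 -c "
from h import *;st();pic('top','p8.png',(175,100,375,250));press('p8.png')"
```

```text
t 21.65 s -64.9 p 56.7 z 59.4 yaw 10.48 deg Fs 4.0 Fp -7.0 Fz -0.5 open 87.9 grip 3.5
base shift px/4 0 0 0.999
beamtop shift px/4 0 0 0.999
```

View pics/p8.png

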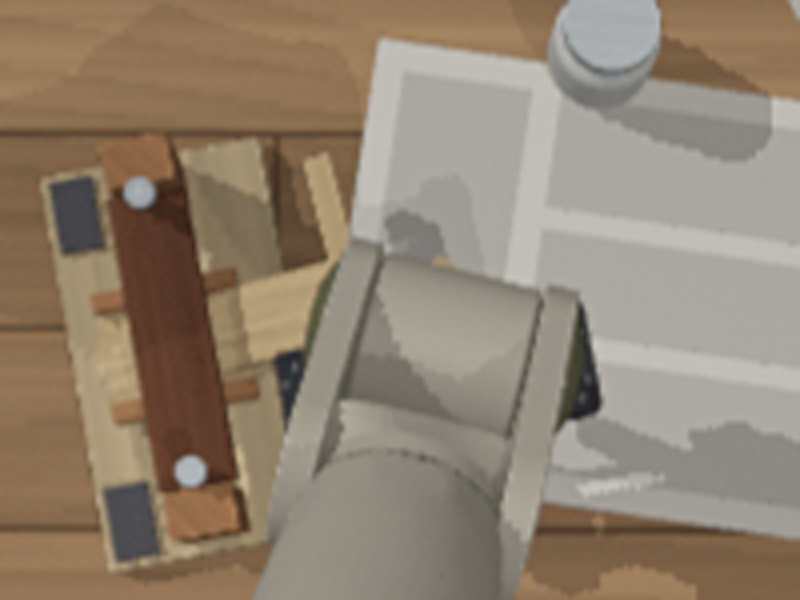

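The far bar end is at (317,155), so the wedge is about 13 mm out. One more swing at end b should free it.

>>> jog_arm(increments=[[[0,0,0],0,1],[[0,-0.5,0],0,1],[[0,0,-1.8],0,1],[[0,0,-1.8],0,1],[[4.9,-0.5,0],0,1],[[4.9,-0.5,0],0,1],[[4.9,-0.5,0],0,1],[[0,0,0],0,1],[[0,0,1.8],0,1],[[0,0,1.8],0,1]])

```text
clock: 22.95
position: [659.3, 40.4, 57.4]
tool_rot: [0.996, 0.091, -0.001, -0.0]
force: [0.3, 0.2, 0.7]
opening: 88.3
grip_force: 0.0
```

>>> jog_arm(increments=[[[0,0.2,0],0,1],[[0,0.2,0],0,1],[[0,0.2,0],0,1],[[-0.1,0.15,0],0,1],[[-0.15,0.15,0],0,1],[[-0.15,0.15,0],0,1],[[-0.15,0.15,0],0,1],[[-0.15,0.15,0],0,1],[[-0.1,0.15,0],0,1],[[0,0,0],0,1]])

```text
clock: 24.2
position: [654.6, 25.0, 58.6]
tool_rot: [0.996, 0.092, -0.001, -0.001]
force: [-3.5, 5.6, 3.1]
opening: 88.0
grip_force: 2.7
```

```bash
python3 -c "
from h import *;st();print(observe()['joints'])"
```

```text
t 24.20 s 72.7 p 52.5 z 58.6 yaw 10.53 deg Fs -2.3 Fp -6.1 Fz 3.1 open 88.0 grip 2.7
[-1.40508873e-01  7.79460773e-01  1.26203418e+00  8.30015167e-04
  1.10186463e+00  1.24614381e+00]
```

>>> jog_arm(increments=[[[-0.1,0.1,0],0,1],[[-0.1,0.1,0],0,1],[[-0.1,0.1,0],0,1],[[0,0,0],0,1],[[0,-0.6,0],0,1],[[0,0,-4.5],0,1],[[0,4,-4.5],0,1],[[-2,5,0],-10,1],[[0,0,0],-10,1],[[0,0,0],-10,1]])

```text
clock: 25.45
position: [648.4, -66.3, 148.7]
tool_rot: [0.937, 0.348, -0.0, 0.0]
force: [-0.1, 0.7, -0.3]
opening: 87.7
grip_force: 0.0
```

>>> jog_arm(increments=[[[0,0,0],-10,1],[[0,0,0],-10,1],[[0,0,0],-10,1],[[0,0,0],-10,1],[[0,0,0],-10,1],[[0,0,0],-10,1],[[0,0,0],0,1],[[-4,-3,0],0,1],[[-4,-3,0],0,1],[[0,0,0],0,1]])

```text
clock: 26.7
position: [603.1, -157.6, 148.9]
tool_rot: [0.642, 0.766, -0.0, 0.0]
force: [-0.0, 0.9, -0.0]
opening: 88.0
grip_force: 0.0
```

```bash
python3 -c "
from h import *;st();pic('top','p9.png',(175,100,375,250));press('p9.png')"
```

```text
t 26.70 s -12.1 p 222.2 z 148.9 yaw 100.07 deg Fs 0.1 Fp -0.9 Fz -0.0 open 88.0 grip 0.0
base shift px/4 0 0 0.989
beamtop shift px/4 0 0 0.999
```

View pics/p9.png

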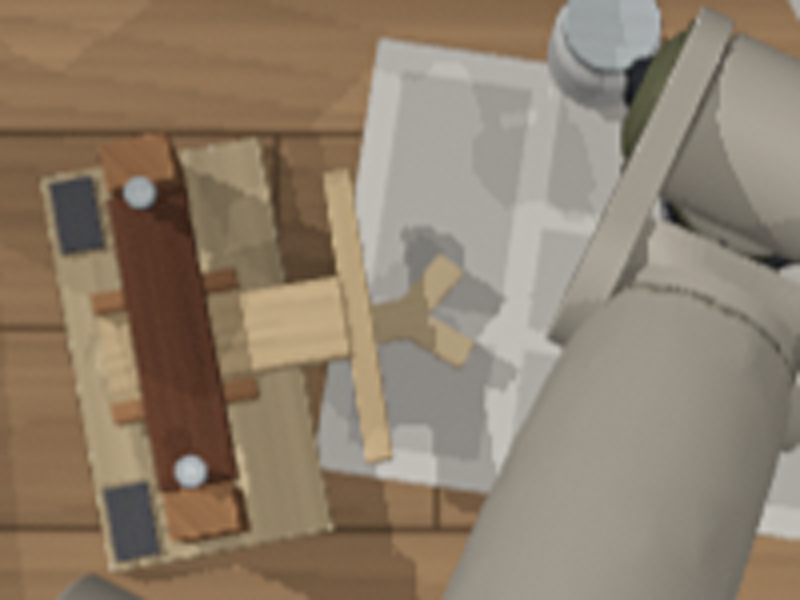

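The handle is now nearly straight, with corners at (323,172), (349,170), (391,457) and (366,463). The press and fish are in place.

```bash
python3 - <<'E'
from h import *
f=lambda x,y,z:ray((x+.5)/4-.5+175,(y+.5)/4-.5+100,z)
H=[f(323,172,71),f(349,170,71),f(391,457,71),f(366,463,71)];m=np.mean(H,0)
d=(H[0]+H[1]-H[2]-H[3])/2;print((m-C)@a,(m-C)@o,np.degrees(np.arctan2(d[1],d[0])))
th=np.arctan2(d[1],d[0]);st=m-34*np.array([np.sin(th),-np.cos(th)]);print("stem s,p",(st-C)@a,(st-C)@o)
E
```

```text
-4.842094390900949 13.965959702103493 8.610188808781098
stem s,p -3.5543070298564023 -19.99761360390678
```

>>> jog_arm(increments=[[[5,0.2,0],1,1],[[5,0.2,0],0,1],[[5,0.1,0],0,1],[[5,0,0],0,1],[[4.2,0,0],0,1],[[0,0,0],0,1],[[0,0,2],0,1],[[0,0,2],0,1],[[0,0,0],0,1],[[0,0,0],0,1]])

```text
clock: 28.0
position: [568.7, 84.3, 109.5]
tool_rot: [0.646, 0.763, 0.0, 0.0]
force: [0.0, -0.6, -0.5]
opening: 88.1
grip_force: 0.0
```

```bash
python3 -c "
from h import *;st()"
```

```text
t 28.00 s -0.6 p -21.8 z 109.5 yaw 99.47 deg Fs -0.1 Fp 0.6 Fz -0.5 open 88.1 grip 0.0
```

>>> jog_arm(increments=[[[-0.1,-0.3,2],0.9,1],[[0,0,2],0,1],[[0,0,1.3],0,1],[[0,0,0.6],0,1],[[0,0,0],0,1],[[0,0,0],0,0.4],[[0,0,0],0,0.4],[[0,0,0],0,0.4],[[0,0,0],0,0.4],[[0,0,0],0,0.4]], squeeze=30)

```text
clock: 29.25
position: [565.8, 83.0, 50.0]
tool_rot: [0.652, 0.758, 0.0, 0.0]
force: [2.2, -0.7, 0.3]
opening: 49.5
grip_force: 30.0
```

```bash
python3 -c "
from h import *;st()"
```

```text
t 29.25 s -3.7 p -21.0 z 50.0 yaw 98.58 deg Fs 2.1 Fp 1.1 Fz 0.3 open 49.5 grip 30.0
```

>>> jog_arm(increments=[[[-0.1,0,0],-0.7,0.4],[[-0.15,0,0],-0.7,0.4],[[-0.2,0,0],-0.7,0.4],[[-0.2,0,0],0,0.4],[[-0.2,0,0],0,0.4],[[-0.2,0,0],0,0.4],[[-0.2,0,0],0,0.4],[[-0.2,0,0],0,0.4],[[-0.2,0,0],0,0.4],[[0,0,0],0,0.4]])

```text
clock: 30.5
position: [568.4, 66.6, 49.7]
tool_rot: [0.638, 0.77, -0.0, 0.0]
force: [-0.5, -0.8, -2.0]
opening: 49.5
grip_force: 29.9
```

```bash
python3 -c "
from h import *;st();pic('top','p10.png',(175,100,375,250));press('p10.png')"
```

```text
t 30.50 s -4.3 p -4.5 z 49.7 yaw 100.71 deg Fs -0.6 Fp 0.7 Fz -2.0 open 49.5 grip 29.9
base shift px/4 0 0 0.992
beamtop shift px/4 -1 0 0.906
```

The pull force is about 0, so the wedge is loose. I'll draw it out.

>>> jog_arm(increments=[[[-1,0,0],0,0.4],[[-1,0,0],0,0.4],[[-1.2,0,0],0,0.4],[[-1.2,0,0],0,0.4],[[-1.2,0,0],0,0.4],[[-1.2,0,0],0,0.4],[[-1.2,0,0],0,0.4],[[-1.2,0,-0.5],0,0.4],[[-1,0,-1],0,0.4],[[-1,0,-2],0,0.4]])

```text
clock: 31.8
position: [589.0, -43.8, 85.2]
tool_rot: [0.638, 0.77, -0.0, -0.0]
force: [0.7, -0.0, -2.9]
opening: 49.5
grip_force: 30.0
```

```bash
python3 -c "
from h import *;st();pic('top','p11.png',(175,100,375,250));press('p11.png')"
```

```text
t 31.80 s -4.6 p 107.8 z 85.2 yaw 100.71 deg Fs 0.7 Fp 0.2 Fz -2.9 open 49.5 grip 30.0
base shift px/4 0 0 0.993
beamtop shift px/4 0 0 0.999
```

View pics/p11.png

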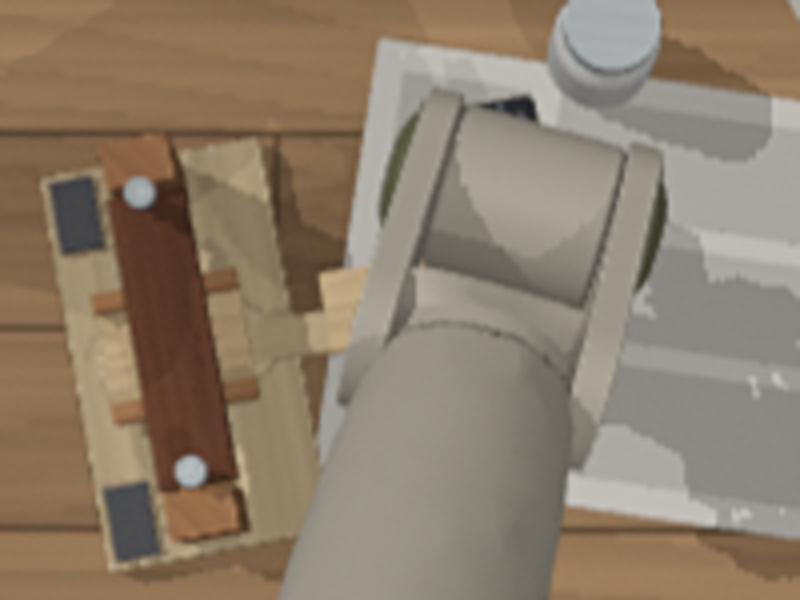

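The picture shows the wedge fully out, with its tip at crop x≈322, clear of the base. The fish and press have not moved. Next I'll lay the wedge on the free bench nearer the robot.

>>> jog_arm(increments=[[[1,-4.1,0],0,0.4],[[1,-5.1,0],0,0.4],[[1,-5.1,0],0,0.4],[[1,-5.1,0],0,0.4],[[1,-5.0,0],0,0.4],[[0,0,1.5],0,0.4],[[0,0,2.5],0,0.4],[[0,0,1.5],0,0.4],[[0,0,0.5],0,0.4],[[0,0,0],0,0.4]])

```text
clock: 33.1
position: [340.4, -39.5, 25.0]
tool_rot: [0.638, 0.77, 0.0, 0.0]
force: [0.2, -1.2, -3.5]
opening: 49.7
grip_force: 30.0
```

```bash
python3 - <<'E'
from h import *
st();f=lambda x,y,z=30:ray((x+.5)/4-.5+175,(y+.5)/4-.5+100,z)
for q in((265,335),(320,331),(375,322),(412,315),(450,265),(463,358)):
    d=f(*q)-C;print(q,"s,p",d@a,d@o)
E
```

```text
t 33.10 s -248.0 p 57.1 z 25.0 yaw 100.72 deg Fs -0.0 Fp 1.2 Fz -3.5 open 49.7 grip 30.0
(265, 335) s,p -0.9503031187522514 -48.59100295257188
(320, 331) s,p -5.023652285438882 -12.239090458356399
(375, 322) s,p -5.79966689457762 24.748092591792467
(412, 315) s,p -5.695742770975754 49.77618371585286
(450, 265) s,p 22.736574956796986 80.88029546576593
(463, 358) s,p -40.20702148891558 77.72822008342541
```

>>> jog_arm(increments=[[[0,0,0.8],0,0.4],[[0,0,0.5],0,0.4],[[0,0,0.25],0,0.4],[[0,0,0],0,0.4],[[0,0,0],0,0.5],[[0,0,0],0,0.6],[[0,0,0],0,0.9],[[0,0,0],0,0.9],[[0,0,-2],0,0.9],[[0,0,-4],0,0.9]])

```text
clock: 34.35
position: [339.4, -39.1, 69.4]
tool_rot: [0.638, 0.77, -0.0, -0.001]
force: [0.5, 0.1, 0.3]
opening: 79.1
grip_force: 0.0
```

```bash
python3 -c "from h import *;st()"
```

```text
t 34.35 s -248.9 p 56.6 z 69.4 yaw 100.70 deg Fs 0.5 Fp -0.0 Fz 0.3 open 79.1 grip 0.0
```

>>> jog_arm(increments=[[[0.7,4.9,0],0,0.75],[[0.7,4.9,0],0,0.75],[[0.7,4.9,0],0,0.75],[[0.7,4.9,0],0,0.75],[[0.7,4.7,0],0,0.75],[[0,0,0],0,0.75],[[0,0,1],0,0.75],[[0,0,1],0,0.75],[[0,0,0],0,0.75],[[0,0,0],0,0.75]])

```text
clock: 35.6
position: [572.3, 39.9, 49.4]
tool_rot: [0.638, 0.77, 0.0, 0.0]
force: [-0.4, 0.4, 1.0]
opening: 66.4
grip_force: 0.0
```

```bash
python3 - <<'E'
from h import *
st();c=get_calibration('top');I=cv2.imread('pics/top0.png')
s=observe();p=s['position'];print(p)
# wedge check from top (pale pixels around laid place), numbers only
i=cv2.cvtColor(grab_frame('wrist'),cv2.COLOR_RGB2BGR);cv2.imwrite('pics/w.png',i)
T=np.array(get_calibration('wrist')["tool_from_camera"]);print(T.round(2).tolist())
E
```

```text
t 35.60 s -5.4 p 22.5 z 49.4 yaw 100.70 deg Fs -0.3 Fp -0.5 Fz 1.0 open 66.4 grip 0.0
[572.26359488  39.91643462  49.38573865]
[[-0.0, -0.95, -0.32, 84.45], [1.0, 0.0, -0.0, 0.57], [0.0, -0.32, 0.95, -137.58], [0.0, 0.0, 0.0, 1.0]]
```

>>> jog_arm(increments=[[[0.2,0,1],0,0.75],[[0,0,0.8],0,0.75],[[0,0,0.5],0,0.75],[[0,0,0],0,0.75],[[0,0,0],0,0.2],[[0,0,0],0,0.2],[[0,0,0],0,0.2],[[0,0,0],0,0.2],[[0,0,0],0,0.2],[[0,0,0],0,0.2]], squeeze=20)

```text
clock: 36.9
position: [572.1, 42.1, 26.3]
tool_rot: [0.638, 0.77, 0.0, 0.0]
force: [0.8, 0.7, -0.1]
opening: 25.7
grip_force: 19.9
```

```bash
python3 -c "from h import *;st()"
```

```text
t 36.90 s -5.2 p 20.3 z 26.3 yaw 100.70 deg Fs 0.9 Fp -0.5 Fz -0.1 open 25.7 grip 19.9
```

>>> jog_arm(increments=[[[-0.3,0,0],0,0.2],[[-0.6,0,0],0,0.2],[[-1,0,0],0,0.2],[[-1.5,0,0],0,0.2],[[-1.8,0,0],0,0.2],[[-1.8,0,0],0,0.2],[[-2,0,0],0,0.2],[[-2,0,0],0,0.2],[[-2,0,0],0,0.2],[[-2,0,0],0,0.2]])

```text
clock: 38.15
position: [600.1, -106.8, 26.2]
tool_rot: [0.638, 0.77, -0.0, 0.0]
force: [0.5, -0.1, -1.6]
opening: 25.8
grip_force: 20.0
```

```bash
python3 -c "
from h import *;st();pic('top','p12.png',(175,100,375,250));press('p12.png')"
```

```text
t 38.15 s -5.5 p 171.7 z 26.2 yaw 100.71 deg Fs 0.5 Fp 0.1 Fz -1.6 open 25.8 grip 20.0
base shift px/4 0 0 0.989
beamtop shift px/4 0 0 0.999
```

>>> jog_arm(increments=[[[-2,-0.2,0],0,0.2],[[-2.5,-0.3,0],0,0.2],[[-2.5,-0.3,0],0,0.2],[[-1.8,-0.2,0],0,0.2],[[-1,0,0],0,0.2],[[0,0,0.6],0,0.2],[[0,0,0.6],0,0.2],[[0,0,0.3],0,0.2],[[0,0,0.1],0,0.2],[[0,0,0],0,0.2]])

```text
clock: 39.45
position: [608.3, -203.2, 10.3]
tool_rot: [0.638, 0.77, 0.0, -0.0]
force: [0.6, -0.1, 0.2]
opening: 25.8
grip_force: 20.0
```

```bash
python3 -c "
from h import *;st()"
```

```text
t 39.45 s -15.5 p 267.9 z 10.3 yaw 100.73 deg Fs 0.6 Fp 0.2 Fz 0.2 open 25.8 grip 20.0
```

>>> jog_arm(increments=[[[0,0,0],0,0.35],[[0,0,0],0,0.5],[[0,0,0],0,0.7],[[0,0,0],0,0.7],[[0,0,-2],0,0.7],[[0,0,-5],0,0.7],[[0,0,-6],0,0.7],[[-3,-3,-3],0,0.7],[[-4,-4,0],0,0.7],[[-4,-4,0],0,0.7]])

```text
clock: 40.7
position: [519.8, -333.2, 172.3]
tool_rot: [0.638, 0.77, -0.0, 0.001]
force: [0.3, -1.0, -0.5]
opening: 61.2
grip_force: 0.0
```

>>> jog_arm(increments=[[[-4,-4,0],0,0.7],[[-4,-4,0],0,0.7],[[-4,-4,0],0,0.7],[[-4,-4,0],0,0.7],[[0,0,0],0,0.7],[[0,0,0],0,0.7],[[0,0,0],0,0.7],[[0,0,0],0,0.7],[[0,0,0],0,0.7],[[0,0,0],0,0.7]])

```text
clock: 41.95
position: [393.4, -518.8, 170.3]
tool_rot: [0.638, 0.77, -0.0, 0.0]
force: [0.2, -0.8, 0.5]
opening: 61.3
grip_force: 0.0
```

```bash
python3 - <<'E'
from h import *
st();pic('top','p13.png',(175,100,375,250));press('p13.png')
i=grab_frame('top').astype(int);cv2.imwrite('pics/end.png',cv2.cvtColor(i.astype('uint8'),cv2.COLOR_RGB2BGR))
# wood-coloured vs grey paper: red minus blue
m=((i[:,:,0]-i[:,:,2])>35).astype('uint8')
S=np.array([(268,112),(411,131),(400,237),(255,216)]);k=np.zeros_like(m);cv2.fillConvexPoly(k,S,1)
k=cv2.erode(k,np.ones((5,5)))
n,l,stt,c=cv2.connectedComponentsWithStats(m*k)
for j in range(1,n):
    if stt[j,4]>30:
        print(stt[j],c[j].round()); 
        pts=np.argwhere(l==j)[:,::-1]
        print(cv2.minAreaRect(pts.astype('float32')), cv2.boxPoints(cv2.minAreaRect(pts.astype('float32'))).round().tolist())
# pale wedge near robot: mask by expected projection
for P in((340,-40,30),(258,-92,26),(444,-56,26),(319,73,15)): print(P,proj(P).round()[0],i[tuple(proj(P).round().astype(int)[0][::-1])])
E
```

```text
t 41.95 s -285.6 p 537.6 z 170.3 yaw 100.73 deg Fs 0.1 Fp 0.8 Fz 0.5 open 61.3 grip 0.0
base shift px/4 0 0 0.992
beamtop shift px/4 0 0 0.992
[ 290  153   93   39 1494] [329. 174.]
((335.3758850097656, 172.9630584716797), (28.44286346435547, 91.81658172607422), 79.99201965332031) [[288.0, 167.0], [378.0, 151.0], [383.0, 179.0], [293.0, 195.0]]
(340, -40, 30) [298. 268.] [189 166 129]
(258, -92, 26) [317. 300.] [154 148 136]
(444, -56, 26) [304. 229.] [132 104  75]
(319, 73, 15) [255. 276.] [166 142 108]
```

```bash
python3 -c "from rig import *;print(job_done())"
```

```text
the job is handed in; nothing more can be done
None
```

I worked the wedge loose and laid it on the bench, laid the fish on the newspaper, saw no movement of the press in the camera checks, and handed the job in at about 42 s; no verdict came back.

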